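# Put the spice jar away and latch the caddy gate

## Task

Stand the spice jar from the worktop upright in the empty compartment of the wooden spice caddy and let go of it. Then swing the caddy's gate shut and press it gently home until its spring latch snaps in behind the striker pin, so that it stays shut by itself when you let go; do not force the gate, and do not knock over anything else.

Things in the scene. Friction and masses are not known exactly. Their poses are not given: they have to be found in the camera images.
- spice_jar: glass spice jar with a green screw cap, 46 mm across, 106 mm tall (cap from 85 mm up), about 0.11 kg, standing on the worktop to the right of the caddy; origin at the centre of its underside, z up
- caddy: open-topped light-wood spice caddy, fixed, 150 mm deep (x from -90 to 60), 200 mm wide (y); floor 10 mm thick, walls 10 mm thick and 70 mm high, divider 8 mm thick, 50 mm high, along x at y = 0. Origin: centre of its underside; x points from its open front to its back wall, y to the side where the gate hinges. The +y compartment holds the salt shaker, the -y one is empty
- bay (a point): centre of the floor of the empty compartment, at the caddy's (-5, -47, 10) mm, axes as the caddy's; the compartment is 86 mm wide (y) and 110 mm deep (x), open above and at the front where the gate comes
- gate (a joint): gate angle (rad): 0 is square across the caddy's front, positive is open towards the robot; starts at 0.45 to 0.85, turns easily; a weak spring swings it open to over 0.3 when not latched. Its tongue meets the striker pin at 0.015 to 0.11 and, latched and let go, it rests between -0.05 and 0.05, as the striker is set. Pushing it with more than 18 N counts as forcing it
- gate_hinge (a point): foot of the gate's upright hinge line, at the caddy's (-79, 100, 0) mm; axes turn with the gate. The gate is a wooden panel 14 mm thick (7 mm either side of this line), 218 mm long along this point's -y, from 12 to 85 mm above the worktop
- gate_face (a point): point on the outer face of the gate, 150 mm from the hinge line, 55 mm above the worktop: a good place to push; axes turn with the gate: x points into the caddy (the way it closes), y to the hinge, z up
- latch (a point): where the sloped sprung brass tongue leaves the gate's free edge, 218 mm from the hinge, 50 mm up; it stands 10 mm out and must ride over an upright 6 mm pin in the brass striker bracket (78 mm high, at the caddy's -y front corner, reaching 42 mm past its side wall). The pin's depth is set by hand, up to 10 mm nearer or deeper along the caddy's x, and is not measured
- buffer_rest (a point): nominal place of the rubber buffer's tip at the caddy's (-75, -111, 50) mm; it goes with the pin (up to 10 mm either way). Riding over takes 6 N rising to about 12 N on the gate face, then the push drops suddenly: latched. The buffer (1.2 N/mm) pushes back from 3 mm before latching; 1.5 mm past latching is a hard stop
- salt_shaker: glass salt shaker with a grey top, 44 mm across, 90 mm tall, standing in the caddy's left compartment; origin at the centre of its underside
- egg_cup: egg cup with a boiled egg, 49 mm across, 81 mm tall, on the worktop behind the jar; origin at the centre of its underside
Things that resemble listed ones, but are neither listed nor needed, are in the scene too. Leave any red or turquoise look-alike of the spice_jar alone.

How it is judged:
On the way, in this order (a step that is already met when the one before it is completed fails the run):
1. the spice jar stands in the empty compartment, let go (x of spice_jar in the frame of bay between -0.036 and 0.036 m and y of spice_jar in the frame of bay between -0.026 and 0.026 m and z of spice_jar in the frame of bay between -0.006 and 0.006 m and angle between spice_jar's own z axis and vertical below 0.12 rad and linear speed of spice_jar below 0.03 m/s and contact force between the fingers and spice_jar below 0.05 N), for 0.2 s.
2. the gate is pushed home (value of joint gate below 0.06 rad and x of spice_jar in the frame of bay between -0.036 and 0.036 m and y of spice_jar in the frame of bay between -0.026 and 0.026 m and z of spice_jar in the frame of bay between -0.006 and 0.006 m and angle between spice_jar's own z axis and vertical below 0.12 rad and linear speed of spice_jar below 0.03 m/s), for 0.2 s.
At the end, for the whole second after the job is handed in: the jar stands upright (within 0.12 rad) on the floor of the right compartment (within 36 mm of its centre along x, 26 mm along y, 6 mm in height), at rest; the gate, let go, stays latched: its joint below 0.06 rad and still; the salt shaker is upright (within 0.2 rad) (all of step 2 and velocity of joint gate between -0.05 and 0.05 rad/s and angle between salt_shaker's own z axis and vertical below 0.2 rad); the robot touches nothing.
It fails at once if the gate is pushed with more than 18 N (contact force between any of the fingers, the arm and gate above 18 N).
It fails at once if the salt shaker or the egg cup is knocked over (angle between any of salt_shaker, egg_cup's own z axis and vertical above 0.6 rad).
It also fails if it takes over 58 s, if anything falls off the work surface, if the arm or the gripper's body presses on something with over 40 N, if the wrist force passes 120 N, or if a joint passes its speed limit or range.

## Robot

A 6-joint arm with a two-finger parallel gripper is mounted at the origin on a cart in front of the work surface, level with it; the furniture and walls round the work are solid. World frame = base frame: x ahead of the robot, y to its left, z up, the work surface at z = 0. Lengths are in m, angles in rad, forces in N, time in s.
With the tool pointing down it reaches from about 0.375 to 0.9 m from the base axis. Payload 3.1 kg.
Tool frame: the origin (TCP) lies at the centre of the arm's flange, where the gripper is bolted on; the fingertips stand 173 mm ahead of it and the grasp point (between the pads) lies 155 mm ahead of it; z points along the fingers, x is the direction in which the jaws open and shut, and the axes are right-handed (so a half turn about z gives the same grasp; the last joint's range is limited). The gripper opens to 85 mm and grips with 20 to 120 N. Pads are 22 mm wide; open, the fingers measure 114 mm over their backs; the gripper's body (76 mm by 85 mm) begins 54 mm behind the grasp point. The pads swing forward as they close: fully open they stand 13 mm farther back than shut.
Start: joints at [1.05, 0.527, 1.433, -0, 1.181, -0.178], TCP at [0.21, 0.589, 0.405] pointing down, gripper open.
Joint ranges: [-3.08, 3.08], [-0.75, 2.2], [0.22, 2.44], [-1.43, 4.57], [0, 2.65], [-2.85, 2.85]. Speed limits (rad/s): [2.79, 2.79, 3.14, 3.14, 3.14, 3.14].

## Interface

Orientations are given as a unit quaternion [x, y, z, w].
In Python, from station import manip gives the robot as it stands.
- The arm moves only by the shell command python3 -m jog 'ROWS' [OPENING] [FORCE]. ROWS is JSON, a list that holds one entry, the list of rows, each a list of 4 numbers: the shift along the world's x, y, z in mm, then the turn about the world's z in degrees. A call has exactly 8 rows; each row shifts and turns the commanded pose from where the row before left it; what a row does not reach is not made up. A row lasts 1/8 s, in which the tool goes at most 62.5 mm and 10.7 degrees, less where a joint would pass 70% of its speed; a pose out of reach is approached as far as the arm can. A call is refused whole if a number of a shift passes 62.5 or a number of a turn 10.7, either way. A call with a gripper value outside its range is refused whole. OPENING is the opening in per cent of the stroke, from 0 (shut) to 100 (fully open), set as the call begins (- or left out, the last holds). The fingers move at their own pace and stop on an object; FORCE is the grip in N (left out, the last holds). Time passes only in rows, so rows that do not move let the fingers close, or fill a call up. It gives the time, the measured TCP pose, the force and the opening at its end, in the units of the state.
- manip.sense(): the state, without advancing time (a new reading comes with each control period).
- manip.snapshot(name): name is "scene" or "side" or "wrist"; returns the picture (384x512x3 uint8, red, green, blue); there is no depth.
- manip.camera_info(name): a dict with "fx", "fy", "cx", "cy" (pixels), "k1" (the pictures are not rectified: a ray, as slopes to the right and down, at radius r is drawn at 1 + k1 r^2 times it, then the intrinsics apply), "R" (3x3) and "t" (3): a world point X has camera coordinates R X + t. Camera axes: x right, y down, z forward; pixel columns grow to the right and rows downward; lengths in m; the calibration is good to about 2 mm. A picture is of the moment at which its call begins: read the wrist's pose just before it. camera_info takes no time and is no camera call; for the wrist camera it gives the pose at the moment of the call.
- manip.sign_off(): hands the job in, once; it reports no verdict.
The state is a dict: "t": time; "q": joint angles; "qd": joint speeds; "tau": joint torques, N m; "tcp_pos": TCP position; "tool_rot": TCP orientation; "force": force on the tool from outside, world axes, zero at the start; "ft_torque": the same for the moment, N m; "finger_gap": opening from 0.0 (shut) to 1.0 (fully open).
Only numpy, scipy, OpenCV 4.12 (cv2) and the standard library are available. Lean on these libraries where they do the work, as an engineer would, in place of code of your own. Each camera call takes 0.05 s, during which the arm holds its last target. There are 200 camera calls.

## Working session

There is one attempt and no reset: what is moved stays moved. The work goes in short steps, Python scripts to look and compute and a shell command to move; the robot and the scene stay as the last step left them, time stands still between calls to the robot, and variables do not carry over. Pictures are saved under pics/ and viewed, about 8 in all and at most 12, crops included, and the job is handed in when it is done.

```bash
ls; mkdir -p pics; python3 - <<'E'
from station import manip
import cv2,numpy as np
s=manip.sense();print(s)
a=[manip.snapshot(n) for n in("scene","side")]
for n,i in zip(("scene","side"),a): cv2.imwrite(f"pics/{n}0.png",i[...,::-1])
for n in("scene","side","wrist"):print(n,manip.camera_info(n))
E
```

```text
pics
{'t': 0.0, 'q': array([ 1.04949150e+00,  5.28473257e-01,  1.43391612e+00,  2.47763689e-06,
        1.18138990e+00, -1.78522037e-01]), 'qd': array([-0.0003498 ,  0.00044089, -0.00079484, -0.0018315 , -0.00067043,
        0.00103721]), 'tau': array([ 7.70521074e-04, -4.42347336e+01, -1.78026098e+01, -2.15986011e-04,
        8.39717482e-03, -1.14632178e-05]), 'tcp_pos': array([0.20987723, 0.58833822, 0.40372445]), 'tool_rot': array([ 8.17345882e-01,  5.76146261e-01, -9.91752803e-04,  4.60175472e-04]), 'force': array([-0.27538605,  0.01765573,  0.6075799 ]), 'ft_torque': array([-0.01201561, -0.04036485,  0.03502138]), 'finger_gap': 0.9987473955913655}
scene {'fx': 358.02546955557534, 'fy': 358.02546955557534, 'cx': 258.4643146809244, 'cy': 189.7901759958113, 'k1': -0.02719176043053728, 'R': array([[-0.73673394, -0.67586586,  0.02069873],
       [-0.36999617,  0.37731797, -0.84896053],
       [ 0.56597344, -0.63311648, -0.52805074]]), 't': array([0.36556547, 0.29554282, 0.52039919])}
side {'fx': 405.1300973351497, 'fy': 405.1300973351497, 'cx': 253.05658590210135, 'cy': 192.86334573268257, 'k1': -0.011685719608048435, 'R': array([[ 0.98927127, -0.14539993, -0.01418521],
       [-0.09385282, -0.55812361, -0.82443295],
       [ 0.11195539,  0.81691915, -0.56578185]]), 't': array([-0.54816789,  0.06383817,  1.34359339])}
wrist {'fx': 277.8325676274028, 'fy': 277.8325676274028, 'cx': 257.2212360117614, 'cy': 191.53411052648917, 'k1': 0.02216404290750933, 'R': array([[ 0.33653495,  0.94166722, -0.00265988],
       [ 0.89695161, -0.31969172,  0.30540957],
       [ 0.28674384, -0.10516678, -0.95221737]]), 't': array([-0.62477999, -0.03949349,  0.38074264])}
```

View pics/scene0.png

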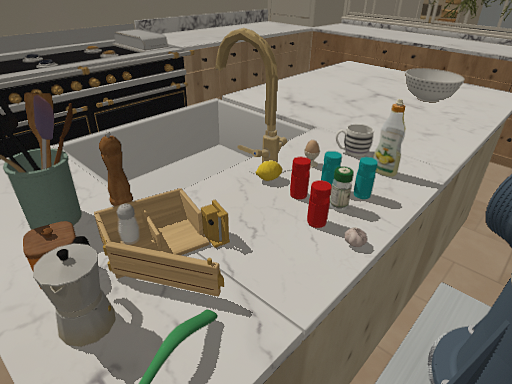

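View pics/side0.png

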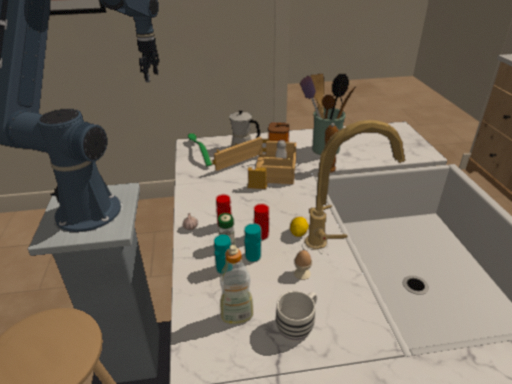

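The scene view shows the jar with its green cap at (343,187). Look-alikes are red at (300,178) and (319,204), and turquoise at (332,168) and (366,178). The side view shows the jar at (226,232), with reds at (223,212) and (261,221) and turquoises at (222,254) and (253,243). The caddy is at (160,225) in the scene view with its gate open. I choose the clear glass jar with the green cap and check it in a close crop.

```bash
cat > h.py <<'E'
import numpy as np,cv2
from station import manip
from scipy.optimize import least_squares
def K(c):return np.array([[c['fx'],0,c['cx']],[0,c['fy'],c['cy']],[0,0,1.]])
def D(c):return np.array([c['k1'],0,0,0,0.])
def proj(c,X):
    return cv2.projectPoints(np.atleast_2d(np.array(X,float)),cv2.Rodrigues(np.array(c['R']))[0],np.array(c['t']),K(c),D(c))[0][:,0]
def ray(c,uv):
    p=cv2.undistortPoints(np.array([[uv]],float),K(c),D(c))[0,0]
    R=np.array(c['R']);return -R.T@np.array(c['t']),R.T@np.array([p[0],p[1],1])
def onz(c,uv,z):
    o,d=ray(c,uv);return o+d*(z-o[2])/d[2]
E
python3 - <<'E'
import cv2
a=cv2.imread('pics/scene0.png');b=cv2.imread('pics/side0.png')
A=a[130:260,275:405];B=b[180:290,190:300]
import numpy as np
o=np.hstack([cv2.resize(A,(400,400),interpolation=2),cv2.resize(B,(400,400),interpolation=2)])
cv2.imwrite('pics/jars.png',o)
A=a[180:300,85:245];B=b[125:200,200:310]
o=np.vstack([cv2.resize(A,(800,600),interpolation=2)])
cv2.imwrite('pics/cad.png',o)
E
```

```text
(no output)
```

View pics/jars.png

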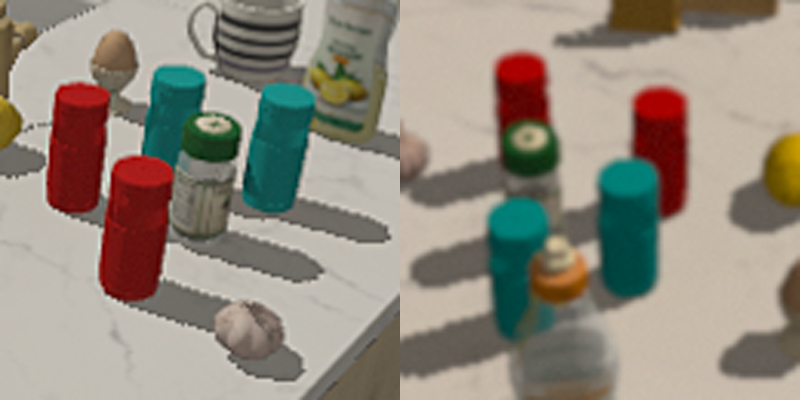

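View pics/cad.png

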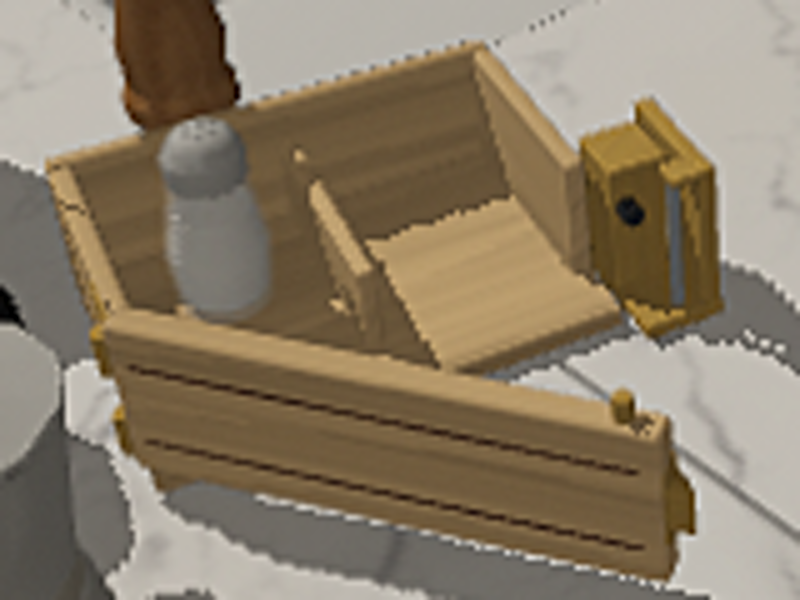

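```bash
cat > m.py <<'E'
from h import *
sc=manip.camera_info('scene');sd=manip.camera_info('side')
print('cam',-np.array(sc['R']).T@sc['t'],-np.array(sd['R']).T@sd['t'])
f=lambda U,V:((U+.5)/(400/130)-.5+275,(V+.5)/(400/130)-.5+130)
g=lambda U,V:((U-400+.5)/(400/110)-.5+190,(V+.5)/(400/110)-.5+180)
for n,a,b,h in(('jar',(212,123),(529,132),.106),('redNear',(141,171),(522,62),.106),('redFar',(82,96),(660,98),.106),('tqR',(286,96),(519,212),.106),('tqL',(179,77),(628,170),.106),('egg',(115,45),None,.081)):
    print(n,onz(sc,f(*a),h).round(4),b and onz(sd,g(*b),h).round(4))
e=lambda U,V:((U+.5)/5-.5+85,(V+.5)/5-.5+180)
P=[((60,100,70),e(47,161)),((60,-100,70),e(483,42))]
G=[((-7,-218,85),e(660,432)),((-7,-218,12),e(666,580)),((-7,0,85),e(106,335)),((7,-218,85),e(670,414))]
def model(p):
    x,y,w,a=p;rz=lambda t:np.array([[np.cos(t),-np.sin(t),0],[np.sin(t),np.cos(t),0],[0,0,1]])
    X=[np.array([x,y,0])+rz(w)@(np.array(q)/1e3) for q,_ in P]
    X+=[np.array([x,y,0])+rz(w)@(np.array([-79,100,0])/1e3+rz(-a)@(np.array(q)/1e3)) for q,_ in G]
    return proj(sc,X)
uv=np.array([b for _,b in P+G])
best=min((least_squares(lambda p:(model(p)-uv).ravel(),[.4,.3,w,.6],loss='soft_l1') for w in(-1.,0,1,2,3)),key=lambda r:r.cost)
print(best.x,best.cost,(model(best.x)-uv).round(1).tolist())
E
python3 m.py
```

```text
cam [0.08414207 0.46503291 0.51813462] [ 0.39785561 -1.14168115  0.80503516]
jar [ 0.4409 -0.242   0.106 ] [ 0.4417 -0.2331  0.106 ]
redNear [ 0.4395 -0.1408  0.106 ] [ 0.4444 -0.1376  0.106 ]
redFar [ 0.542  -0.2065  0.106 ] [ 0.5491 -0.206   0.106 ]
tqR [ 0.4215 -0.3269  0.106 ] [ 0.4261 -0.3262  0.106 ]
tqL [ 0.5044 -0.2937  0.106 ] [ 0.5108 -0.2916  0.106 ]
egg [ 0.6112 -0.3552  0.081 ] None
[ 0.67184466  0.16127298 -0.28964028  0.7635204 ] 5.153077665985052 [[-1.0, -0.4], [0.7, -0.3], [0.1, 0.7], [0.6, 0.7], [-3.5, -1.0], [0.6, -1.2]]
```

The triangulation puts the jar at about (0.441,-0.237), and the two cameras agree within 9 mm. The caddy is at about (0.672,0.161) with yaw -0.29, and the gate is at 0.76. The crop confirms the choice: clear glass, green cap, about 90 mm from each look-alike. A jaw axis of 45° gives the fingers free gaps. I'll go over the caddy for a wrist look, then to the jar.

```bash
python3 -m jog '[[[37,-49,0,-3.2],[37,-49,0,-3.2],[37,-49,0,-3.2],[37,-49,0,-3.2],[37,-49,0,-3.2],[37,-49,0,-3.2],[37,-49,0,-3.2],[37,-49,0,-3.2]]]' 75 40
python3 - <<'E'
from h import *
import pickle
c=manip.camera_info('wrist');i=manip.snapshot('wrist')
pickle.dump(c,open('w1.pkl','wb'));cv2.imwrite('pics/w1.png',cv2.resize(i[...,::-1],(768,576),interpolation=2))
E
```

```text
t: 1.1
tcp_pos: [0.5069, 0.1948, 0.4045]
tool_rot: [0.925, 0.38, -0.0, -0.0]
force: [1.2, 1.2, 0.0]
finger_gap: 0.75
```

View pics/w1.png

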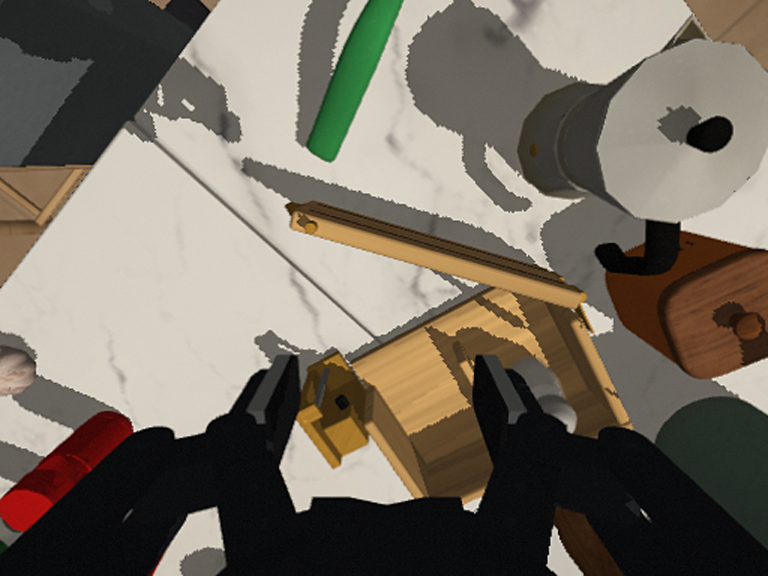

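The wrist view shows the gate's top strip from (291,216) to (582,298), the striker with its dark buffer at (342,402), and the empty compartment floor around (410,385). I'll check the fit against it.

```bash
cat > m2.py <<'E'
from m import *
import pickle
w=pickle.load(open('w1.pkl','rb'))
W=lambda U,V:((U+.5)/1.5-.5,(V+.5)/1.5-.5)
rz=lambda t:np.array([[np.cos(t),-np.sin(t),0],[np.sin(t),np.cos(t),0],[0,0,1]])
def cad(p,q):return np.array([p[0],p[1],0])+rz(p[2])@(np.array(q)/1e3)
def gat(p,q):return cad(p,(-79,100,0))+rz(p[2]-p[3])@(np.array(q)/1e3)
GW=[((-7,-218,85),W(290,208)),((7,-218,85),W(294,230)),((-7,0,85),W(586,292)),((7,0,85),W(580,306))]
CW=[((60,-100,70),W(420,498)),((-75,-111,50),W(342,402))]
def res(p):
    r=(model(p)-uv).ravel()
    X=[gat(p,q) for q,_ in GW]+[cad(p,q) for q,_ in CW]
    r2=proj(w,X)-np.array([b for _,b in GW+CW]); r2[-1]*=.1
    return np.r_[r,r2.ravel()]
if __name__=='__main__':
    r=res(best.x);print('pred w/ old fit',r[12:].reshape(-1,2).round(1).tolist())
    b2=least_squares(res,best.x,loss='soft_l1')
    print(b2.x.round(4),b2.cost,b2.fun.reshape(-1,2).round(1).tolist())
    p=b2.x;np.save('cad.npy',p)
    print('bay',cad(p,(-5,-47,10)),'face now',gat(p,(-7,-150,55)))
    print('corner pts in view',(proj(w,[cad(p,q) for q in((60,100,70),(-60,-100,70),(-60,-90,70),(-90,-4,10),(-90,-90,10))])*1.5).round().tolist())
    # buffer y along pin: solve caddy x from buffer pixel at z=.05
    print('buffer local',(rz(-p[2])@(onz(w,W(342,402),.05)-np.array([p[0],p[1],0]))*1e3).round(1))
E
python3 m2.py | tail -7
```

```text
egg [ 0.6112 -0.3552  0.081 ] None
[ 0.67184466  0.16127298 -0.28964028  0.7635204 ] 5.153077665985052 [[-1.0, -0.4], [0.7, -0.3], [0.1, 0.7], [0.6, 0.7], [-3.5, -1.0], [0.6, -1.2]]
pred w/ old fit [[-0.2, 2.6], [-5.4, 1.0], [-0.4, -1.4], [-1.5, 1.0], [2.2, 12.5], [-0.1, -0.3]]
[ 0.6697  0.1617 -0.3072  0.748 ] 22.71492073136816 [[-0.3, -0.4], [1.8, 0.3], [-0.5, 1.3], [0.0, 1.3], [-4.1, -0.7], [0.1, -0.7], [0.6, 1.3], [-4.7, -0.3], [0.5, -2.2], [-0.7, 0.2], [0.1, 10.9], [-0.2, -0.6]]
bay [0.65069439 0.118376   0.01      ] face now [0.49065856 0.21299792 0.055     ]
corner pts in view [[631.0, 429.0], [357.0, 414.0], [367.0, 410.0], [436.0, 310.0], [355.0, 349.0]]
buffer local [ -66.1 -113.4   50. ]
```

```bash
python3 -m jog '[[[-8,-54,-5,0],[-8,-54,-5,0],[-8,-54,-5,0],[-8,-54,-5,0],[-8,-54,-5,0],[-8,-54,-5,0],[-8,-54,-5,0],[-8,-54,-5,0]]]'
python3 - <<'E'
from h import *
import pickle
c=manip.camera_info('wrist');i=manip.snapshot('wrist')
print(manip.sense()['tcp_pos'])
pickle.dump(c,open('w2.pkl','wb'));cv2.imwrite('pics/w2.png',cv2.resize(i[...,::-1],(768,576),interpolation=2))
print(proj(c,[[.441,-.237,.106],[.441,-.237,0]])*1.5)
E
sed -i 's/((60,-100,70),W(420,498))/((60,100,70),W(632,426))/' m2.py; python3 m2.py | tail -5
```

```text
t: 2.15
tcp_pos: [0.4415, -0.2368, 0.3644]
tool_rot: [0.925, 0.381, -0.0, -0.0]
force: [0.6, -0.1, -0.4]
finger_gap: 0.748
[ 0.44168141 -0.24306278  0.36418652]
[[383.40057557 296.40863481]
 [384.16224429 254.1793385 ]]
pred w/ old fit [[-0.2, 2.6], [-5.4, 1.0], [-0.4, -1.4], [-1.5, 1.0], [0.8, 1.7], [-0.1, -0.3]]
[ 0.671   0.1618 -0.2956  0.761 ] 13.145124624486037 [[-0.9, -0.3], [0.9, 0.0], [-0.4, 1.3], [0.1, 1.3], [-3.9, -0.7], [0.2, -0.6], [0.4, 1.2], [-4.9, -0.3], [0.2, -2.0], [-1.0, 0.4], [0.7, 1.5], [-0.1, -0.4]]
bay [0.65252844 0.11834111 0.01      ] face now [0.49051676 0.21283518 0.055     ]
corner pts in view [[633.0, 428.0], [358.0, 416.0], [368.0, 412.0], [436.0, 311.0], [356.0, 351.0]]
buffer local [ -68.6 -113.2   50. ]
```

View pics/w2.png

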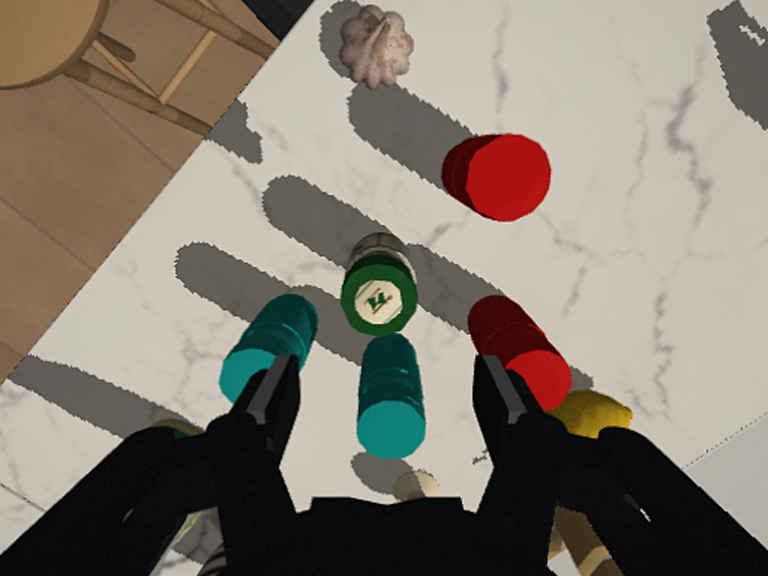

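The wrist view shows the green cap centred at (379,299), against a prediction of (383,296). The finger gaps on either side are free.

```bash
python3 - <<'E'
from h import *
import pickle
c=pickle.load(open('w2.pkl','rb'))
print('cap',onz(c,((379.5)/1.5-.5,(299.5)/1.5-.5),.106)); s=manip.sense();print(s['tcp_pos'],s['finger_gap'])
for uv,n in(((508,177),'redN'),((391,428),'tqL'),((260,378),'tqR'),((545,378),'redF')):print(n,onz(c,((uv[0]+.5)/1.5-.5,(uv[1]+.5)/1.5-.5),.106).round(3))
E
```

```text
cap [ 0.4400955  -0.23991275  0.106     ]
[ 0.44168141 -0.24306278  0.36418652] 0.7488966399623929
redN [ 0.441 -0.143  0.106]
tqL [ 0.507 -0.297  0.106]
tqR [ 0.424 -0.328  0.106]
redF [ 0.548 -0.205  0.106]
```

```bash
python3 -m jog '[[[-2,0,0,0],[0,0,-25,0],[0,0,-30,0],[0,0,-30,0],[0,0,-20,0],[0,0,-10,0],[0,0,0,0],[0,0,0,0]]]' 75 40
```

```text
t: 3.2
tcp_pos: [0.4404, -0.2351, 0.2504]
tool_rot: [0.925, 0.381, 0.0, 0.001]
force: [-0.4, -0.4, 1.0]
finger_gap: 0.749
```

```bash
python3 -m jog '[[[0,-5,0,0],[0,0,-10,0],[0,0,-12,0],[0,0,-8,0],[0,0,0,0],[0,0,0,0],[0,0,0,0],[0,0,0,0]]]' 75 40
python3 -m jog '[[[0,0,0,0],[0,0,0,0],[0,0,0,0],[0,0,0,0],[0,0,0,0],[0,0,0,0],[0,0,0,0],[0,0,0,0]]]' 0 40
```

```text
t: 4.2
tcp_pos: [0.4401, -0.2404, 0.22]
tool_rot: [0.925, 0.381, 0.0, 0.0]
force: [-0.2, 0.3, -0.3]
finger_gap: 0.752
t: 5.2
tcp_pos: [0.4398, -0.2402, 0.2203]
tool_rot: [0.925, 0.381, -0.0, -0.0]
force: [-0.4, 0.7, 5.0]
finger_gap: 0.529
```

```bash
python3 -m jog '[[[0,0,5,0],[0,0,15,0],[0,0,25,0],[0,0,30,0],[0,0,30,0],[0,0,25,0],[0,0,10,0],[0,0,0,0]]]'
python3 - <<'E'
from h import *
sc=manip.camera_info('scene');sd=manip.camera_info('side')
print('faucet base',onz(sc,(272,163),0),onz(sd,(318,243),0))
def tri(a,b):
    o1,d1=ray(sc,a);o2,d2=ray(sd,b)
    A=np.c_[d1,-d2];s=np.linalg.lstsq(A,o2-o1,rcond=None)[0];return (o1+d1*s[0]+o2+d2*s[1])/2
print('spout tip',tri((222,68),(402,158)),'top',tri((245,33),(365,127)))
E
```

```text
t: 6.2
tcp_pos: [0.44, -0.2403, 0.3604]
tool_rot: [0.925, 0.381, 0.0, 0.001]
force: [-0.1, 0.5, -1.0]
finger_gap: 0.525
faucet base [ 0.71632789 -0.30246769  0.        ] [ 0.70898676 -0.27133883  0.        ]
spout tip [ 0.91151596 -0.27727208  0.26577476] top [ 0.80144713 -0.26968602  0.36925055]
```

```bash
python3 -m jog '[[[6,10,0,-3],[14,24,0,-5],[20,34,0,-5],[20,34,0,-5],[20,34,0,-5],[20,34,0,-5],[20,34,0,-5],[20,34,0,-5]]]'
python3 -m jog '[[[20,34,0,-5],[20,34,0,-5],[15,25,0,-5],[10,16,0,-4],[6,9,0,-3],[1.5,2.6,0,-1.7],[0,0,0,0],[0,0,0,0]]]'
python3 - <<'E'
from h import *
import pickle
c=manip.camera_info('wrist');i=manip.snapshot('wrist')
pickle.dump(c,open('w3.pkl','wb'))
i=np.ascontiguousarray(cv2.resize(i[...,::-1],(768,576),interpolation=2))
from m2 import *
p=np.load('cad.npy')
for q in((-60,-4,50),(50,-4,50),(-60,-90,70),(50,-90,70),(60,-100,70),(60,100,70),(-90,-90,10),(-90,-4,10)):
    u=proj(c,[cad(p,q)])[0]*1.5;cv2.drawMarker(i,tuple(int(v) for v in u),(255,0,0),0,12,1)
cv2.imwrite('pics/w3.png',i)
E
```

```text
t: 7.2
tcp_pos: [0.5802, -0.0011, 0.3581]
tool_rot: [0.998, 0.058, -0.002, -0.0]
force: [1.2, -0.0, -0.9]
finger_gap: 0.525
t: 8.2
tcp_pos: [0.6522, 0.1177, 0.3593]
tool_rot: [0.989, -0.147, -0.001, 0.0]
force: [-0.6, 0.2, 0.1]
finger_gap: 0.523
cam [0.08414207 0.46503291 0.51813462] [ 0.39785561 -1.14168115  0.80503516]
jar [ 0.4409 -0.242   0.106 ] [ 0.4417 -0.2331  0.106 ]
redNear [ 0.4395 -0.1408  0.106 ] [ 0.4444 -0.1376  0.106 ]
redFar [ 0.542  -0.2065  0.106 ] [ 0.5491 -0.206   0.106 ]
tqR [ 0.4215 -0.3269  0.106 ] [ 0.4261 -0.3262  0.106 ]
tqL [ 0.5044 -0.2937  0.106 ] [ 0.5108 -0.2916  0.106 ]
egg [ 0.6112 -0.3552  0.081 ] None
[ 0.67184466  0.16127298 -0.28964028  0.7635204 ] 5.153077665985052 [[-1.0, -0.4], [0.7, -0.3], [0.1, 0.7], [0.6, 0.7], [-3.5, -1.0], [0.6, -1.2]]
```

View pics/w3.png

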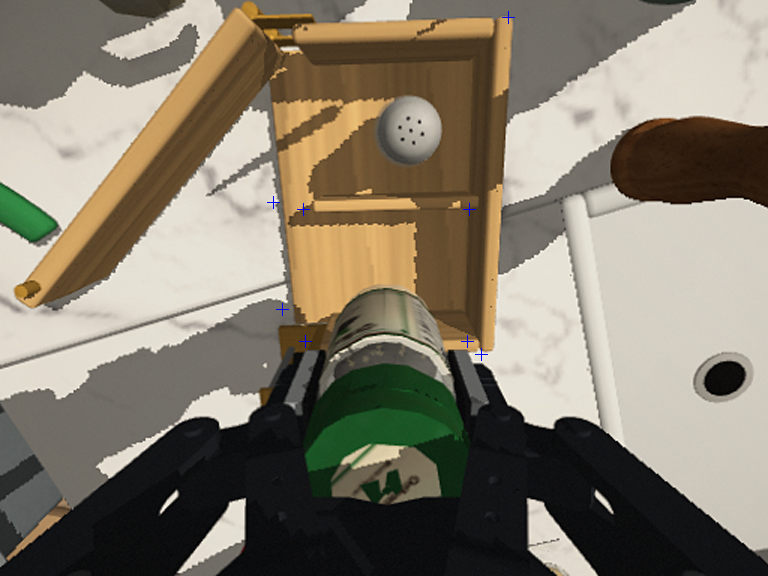

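The wrist view shows the held jar upright. The caddy's back corners are at (510,17) and (493,351), against predictions of (508,17) and (481,355). The divider runs from (314,205) to (476,201). I'll refit from this near view.

```bash
cat > m3.py <<'E'
from m2 import *
w3=pickle.load(open('w3.pkl','rb'));p0=np.load('cad.npy')
C=[((60,100,70),W(510,17)),((60,-100,70),W(493,351)),((50,0,50),W(477,202))]
G3=[((-7,-218,85),W(14,290)),((7,-218,85),W(40,305)),((-7,0,85),W(241,9)),((7,0,85),W(262,30))]
def r3(p):
    r=proj(w3,[cad(p,q) for q,_ in C]+[gat(p,q) for q,_ in G3])-np.array([b for _,b in C+G3])
    l=np.array(W(314,205));a,b=proj(w3,[cad(p,(-60,0,50)),cad(p,(50,0,50))])
    n=np.array([-(b-a)[1],(b-a)[0]])/np.linalg.norm(b-a)
    return np.r_[r.ravel(),n@(l-a)]
b=least_squares(r3,p0,loss='soft_l1');p=b.x
print(p0.round(4),p.round(4),b.fun.round(1).tolist())
print('bay',cad(p,(-5,-47,10)).round(4),'old',cad(p0,(-5,-47,10)).round(4));np.save('cad3.npy',p)
E
python3 m3.py|tail -2
```

```text
[ 0.671   0.1618 -0.2956  0.761 ] [ 0.6777  0.1592 -0.284   0.7936] [6.5, -0.1, 0.5, 2.4, 2.8, 1.0, -0.5, 3.2, -3.7, 3.3, -0.8, -6.1, -0.1, -4.6, -0.4]
bay [0.6598 0.1155 0.01  ] old [0.6525 0.1183 0.01  ]
```

```bash
cat >> m3.py <<'E'
rc=lambda p:np.r_[r3(p)[:6],r3(p)[-1]]
b=least_squares(lambda v:rc(np.r_[v,.77]),p0[:3]);print(b.x.round(4),b.fun.round(1).tolist(),cad(b.x,(-5,-47,10)).round(4),(proj(w3,[gat(np.r_[b.x,.76],q) for q,_ in G3])*1.5).round().tolist())
bb=least_squares(lambda v:np.r_[rc(v),.3*r3(v)[6:14],.5*res(v)],p0,loss='soft_l1');print(bb.x.round(4),cad(bb.x,(-5,-47,10)).round(4),r3(bb.x).round(1).tolist(),res(bb.x).round(1).tolist())
E
python3 m3.py|tail -2
```

```text
[ 0.6749  0.1602 -0.2664] [0.6, -1.7, -0.7, 1.3, -0.2, 0.0, -1.3] [0.6577 0.1162 0.01  ] [[23.0, 309.0], [44.0, 323.0], [230.0, 3.0], [253.0, 25.0]]
[ 0.6752  0.1604 -0.2719  0.7972] [0.6578 0.1165 0.01  ] [1.7, -1.7, -0.9, 1.4, 0.1, -0.0, -2.9, 5.2, -6.1, 5.1, -6.1, -5.2, -5.2, -3.8, -0.7] [-1.7, -0.6, -0.6, -1.2, -0.4, 1.3, 0.1, 1.3, -3.0, -1.8, 0.3, -0.7, 0.5, 1.4, -5.0, -0.2, -0.8, 0.5, -2.1, 2.7, 2.2, 2.3, 0.1, 0.0]
```

```bash
python3 -m jog '[[[2,-1,0,0],[2,0,-5,1],[0,0,-15,0],[0,0,-25,0],[0,0,-25,0],[0,0,-20,0],[0,0,-8,0],[0,0,0,0]]]'
python3 -m jog '[[[0,0,-8,0],[0,0,-8,0],[0,0,-6,0],[0,0,-4,0],[0,0,-2,0],[0,0,-1,0],[0,0,0,0],[0,0,0,0]]]'
```

```text
t: 9.25
tcp_pos: [0.6565, 0.1172, 0.261]
tool_rot: [0.99, -0.139, -0.001, 0.0]
force: [-0.5, 0.1, -1.5]
finger_gap: 0.524
t: 10.25
tcp_pos: [0.6566, 0.1172, 0.2329]
tool_rot: [0.99, -0.139, 0.0, -0.0]
force: [-0.4, -0.1, -1.0]
finger_gap: 0.525
```

```bash
python3 -m jog '[[[0,0,-1,0],[0,0,0,0],[0,0,-1,0],[0,0,0,0],[0,0,-1,0],[0,0,0,0],[0,0,0,0],[0,0,0,0]]]'
python3 - <<'E'
from h import *
i=manip.snapshot('scene');j=manip.snapshot('side')
A=cv2.resize(i[150:300,85:285,::-1],(800,600),interpolation=2);cv2.imwrite('pics/s4.png',A)
E
```

```text
t: 11.25
tcp_pos: [0.6565, 0.1172, 0.2304]
tool_rot: [0.99, -0.139, 0.0, 0.0]
force: [-1.5, -0.5, 5.3]
finger_gap: 0.53
```

View pics/s4.png

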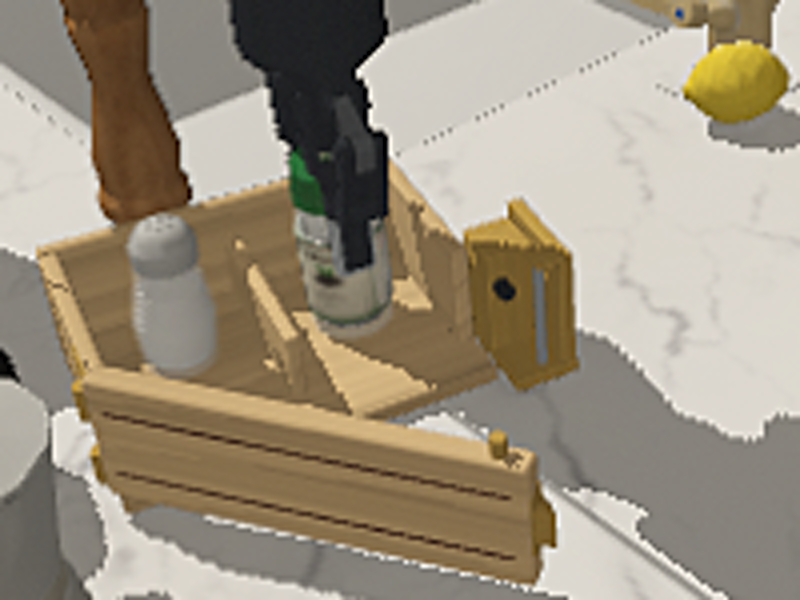

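The jar stands on the empty compartment's floor with its base near (345,320), about mid-compartment, and the 5 N contact agrees. Release gently and rise.

```bash
python3 -m jog '[[[0,0,0,0],[0,0,0,0],[0,0,0,0],[0,0,0,0],[0,0,0,0],[0,0,0,0],[0,0,0,0],[0,0,0,0]]]' 68 20
python3 -m jog '[[[0,0,4,0],[0,0,12,0],[0,0,20,0],[0,0,25,0],[0,0,25,0],[0,0,25,0],[0,0,20,0],[0,0,9,0]]]'
python3 - <<'E'
from h import *
import pickle
c=manip.camera_info('wrist');w=manip.snapshot('wrist');i=manip.snapshot('scene')
pickle.dump(c,open('w5.pkl','wb'))
A=cv2.resize(i[150:300,85:285,::-1],(400,300),interpolation=2);B=cv2.resize(w[...,::-1],(400,300),interpolation=cv2.INTER_AREA)
cv2.imwrite('pics/s5.png',np.hstack([A,B]))
E
```

```text
t: 12.35
tcp_pos: [0.6565, 0.1172, 0.2297]
tool_rot: [0.99, -0.139, 0.0, -0.0]
force: [-0.1, 0.5, -0.5]
finger_gap: 0.676
t: 13.35
tcp_pos: [0.6568, 0.1173, 0.3728]
tool_rot: [0.99, -0.139, 0.002, -0.0]
force: [0.4, -0.7, -0.5]
finger_gap: 0.677
```

View pics/s5.png

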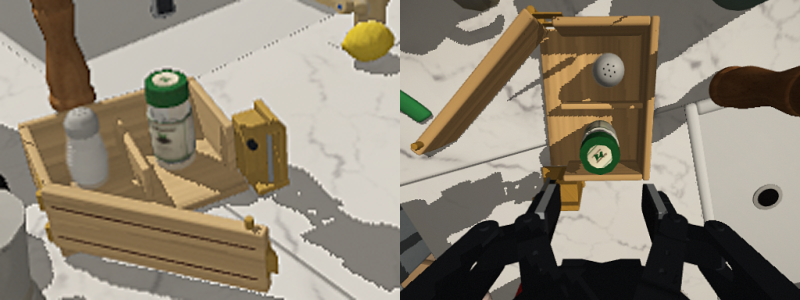

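The jar stands upright alone in the right compartment and the salt shaker is undisturbed; 7 pictures viewed so far. Next is the push path for the gate, with a check on the moka pot's clearance.

```bash
python3 - <<'E' | tail -14
from m2 import *
w5=pickle.load(open('w5.pkl','rb'))
print('moka base front',onz(sc,(87,340),0).round(3),'right edge',onz(sc,(113,318),0).round(3),'top w1',onz(w,W(665,130),.15).round(3),'handle tip w1',onz(w,W(600,252),.12).round(3),'greenspoon near',onz(w,W(320,155),.02).round(3))
o1,d1=ray(sc,(63,253));o2,d2=ray(w,W(712,133));s=np.linalg.lstsq(np.c_[d1,-d2],o2-o1,rcond=None)[0];print('knob',(o1+d1*s[0]).round(3),(o2+d2*s[1]).round(3))
for p in (np.array([.6752,.1604,-.272,.78]),np.load('cad.npy')):
  print('hinge',cad(p,(-79,100,0)).round(4))
  for g in(.95,.78,.5,.3,.1,0,-.04):
    q=p.copy();q[3]=g;print(g,(gat(q,(-18,-150,0))[:2]*1e3).round(1),np.degrees(p[2]-g+np.pi/2).round(1))
E
```

```text
0.78 [486.8 219.2] 29.7
0.5 [508.4 183. ] 45.8
0.3 [529.6 161.6] 57.2
0.1 [554.7 144.7] 68.7
0 [568.3 138.3] 74.4
-0.04 [574.  136.1] 76.7
hinge [0.6246 0.2805 0.    ]
0.95 [476.7 249.7] 18.6
0.78 [484.  225.1] 28.4
0.5 [504.8 188.4] 44.4
0.3 [525.5 166.4] 55.9
0.1 [550.1 149. ] 67.3
0 [563.6 142.3] 73.1
-0.04 [569.2 139.9] 75.4
```

```bash
python3 - <<'E' | tail -3
from m2 import *
print('moka base front',onz(sc,(87,340),0).round(3),'right edge',onz(sc,(113,318),0).round(3),'handle tip w1',onz(w,W(600,252),.12).round(3),onz(w,W(600,252),.08).round(3),'spoon',onz(w,W(320,155),.02).round(3))
o1,d1=ray(sc,(63,253));o2,d2=ray(w,W(712,133));s=np.linalg.lstsq(np.c_[d1,-d2],o2-o1,rcond=None)[0];print('knob',(o1+d1*s[0]).round(3),(o2+d2*s[1]).round(3))
print('spout w1',onz(w,W(522,145),.14).round(3))
E
```

```text
moka base front [0.526 0.381 0.   ] right edge [0.535 0.33  0.   ] handle tip w1 [0.587 0.303 0.12 ] [0.608 0.311 0.08 ] spoon [0.415 0.213 0.02 ]
knob [0.555 0.365 0.159] [0.556 0.366 0.161]
spout w1 [0.5   0.305 0.14 ]
```

```bash
python3 -m jog '[[[-10,6,0,3],[-25,16,0,6],[-35,21,0,7],[-40,25,0,7],[-35,21,0,7],[-25,16,0,7],[-15,9,0,5],[-5,3,0,3]]]' 0 40
python3 -m jog '[[[0,0,-5,0],[0,0,-20,0],[0,0,-30,0],[0,0,-35,0],[0,0,-30,0],[0,0,-25,0],[0,0,-10,0],[0,0,0,0]]]'
python3 - <<'E'
from h import *
i=manip.snapshot('scene')
cv2.imwrite('pics/s6.png',cv2.resize(i[150:330,45:285,::-1],(800,600),interpolation=2))
E
```

```text
t: 14.45
tcp_pos: [0.465, 0.2348, 0.3691]
tool_rot: [0.968, 0.252, -0.001, -0.0]
force: [0.1, 0.4, 0.7]
finger_gap: -0.001
t: 15.45
tcp_pos: [0.4666, 0.234, 0.214]
tool_rot: [0.968, 0.251, -0.001, 0.0]
force: [-0.3, 0.3, -0.3]
finger_gap: -0.0
```

View pics/s6.png

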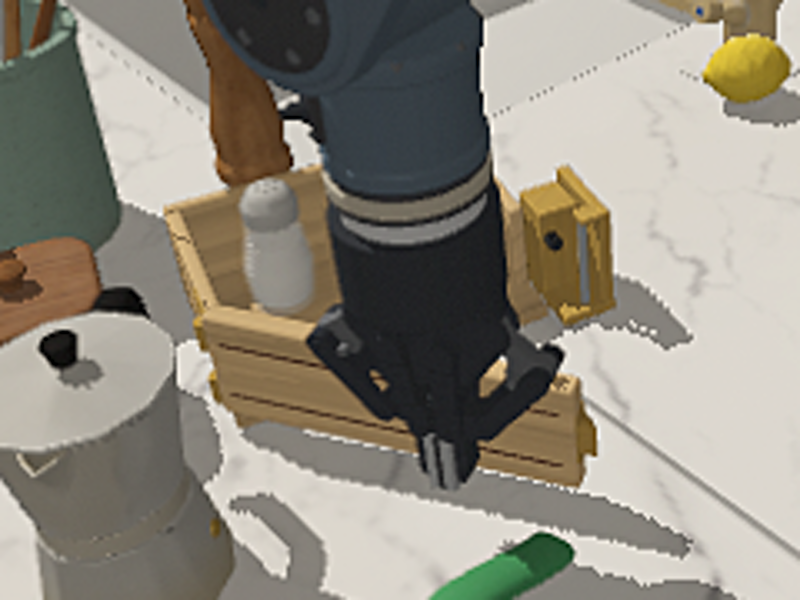

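The fingers stand about 15–20 mm off the gate's outer face at (445,480), level with the gate and clear of the moka pot. I'll swing it along the arc.

```bash
python3 -m jog '[[[2,-3,4,2],[3,-5,4,2],[5,-6,2,2],[6,-7,0,2],[6,-7,0,2],[6,-7,0,2],[6,-7,0,2],[6,-6,0,2]]]'
python3 -m jog '[[[5,-5,0,2],[5,-5,0,2],[5,-4,0,2],[4,-4,0,2],[2,-2,0,2],[0,0,0,1],[0,0,0,0],[0,0,0,0]]]'
```

```text
t: 16.5
tcp_pos: [0.5069, 0.186, 0.226]
tool_rot: [0.924, 0.384, 0.001, 0.0]
force: [-1.2, 0.8, -1.1]
finger_gap: -0.004
t: 17.5
tcp_pos: [0.5275, 0.1664, 0.2251]
tool_rot: [0.883, 0.47, 0.0, 0.0]
force: [-0.8, -0.3, -0.3]
finger_gap: 0.003
```

```bash
python3 -m jog '[[[2,-2,0,1],[4,-3,0,2],[4,-3,0,2],[4,-3,0,2],[4,-3,0,2],[3,-2,0,2],[1,-1,0,1],[0,0,0,0]]]'
python3 - <<'E'
from h import *
import pickle
s=manip.sense();print(s['tcp_pos'],s['force'])
c=manip.camera_info('wrist');w=manip.snapshot('wrist');i=manip.snapshot('scene')
pickle.dump(c,open('w7.pkl','wb'))
A=cv2.resize(i[170:290,105:265,::-1],(400,300),interpolation=2);B=cv2.resize(w[...,::-1],(400,300),interpolation=cv2.INTER_AREA)
cv2.imwrite('pics/s7.png',np.hstack([A,B]))
E
```

```text
t: 18.5
tcp_pos: [0.5496, 0.1491, 0.2246]
tool_rot: [0.829, 0.56, -0.0, 0.0]
force: [-0.2, 0.7, -0.3]
finger_gap: -0.006
[0.54957195 0.14914577 0.22464202] [-0.18674712  0.72836527 -0.25848808]
```

View pics/s7.png

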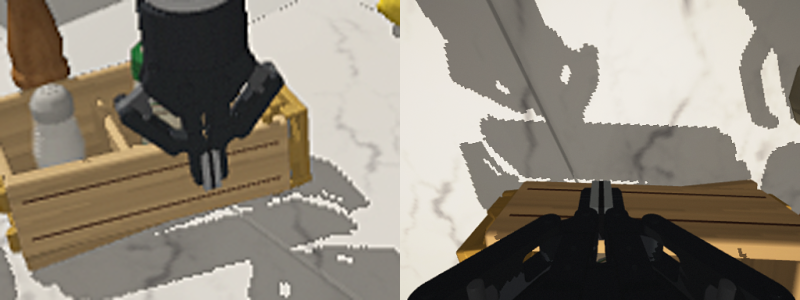

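The gate is nearly shut and the fingers lie flat on its face. From here I press in small steps and watch the force.

```bash
python3 -m jog '[[[0.6,-0.3,0,0.5],[0.6,-0.3,0,0.5],[0.6,-0.3,0,0.5],[0.6,-0.3,0,0.5],[0.6,-0.3,0,0.5],[0.6,-0.3,0,0.5],[0.6,-0.3,0,0],[0,0,0,0]]]'
```

```text
t: 19.6
tcp_pos: [0.5539, 0.1471, 0.2247]
tool_rot: [0.814, 0.581, 0.0, 0.0]
force: [0.6, 0.1, -0.1]
finger_gap: -0.002
```

```bash
python3 -m jog '[[[0.6,-0.3,0,0.5],[0.6,-0.3,0,0.5],[0.6,-0.3,0,0.5],[0.6,-0.3,0,0.5],[0.6,-0.3,0,0.5],[0,0,0,0],[0,0,0,0],[0,0,0,0]]]'
```

```text
t: 20.6
tcp_pos: [0.5569, 0.1457, 0.2247]
tool_rot: [0.801, 0.599, 0.0, 0.0]
force: [-0.6, -0.3, -0.6]
finger_gap: 0.002
```

```bash
python3 -m jog '[[[0.6,-0.2,0,0.2],[0.6,-0.2,0,0.2],[0.6,-0.2,0,0.2],[0.6,-0.2,0,0.2],[0.6,-0.2,0,0],[0,0,0,0],[0,0,0,0],[0,0,0,0]]]'
```

```text
t: 21.6
tcp_pos: [0.5584, 0.145, 0.2247]
tool_rot: [0.797, 0.604, -0.002, -0.001]
force: [-5.4, 3.0, 4.6]
finger_gap: 0.001
```

```bash
python3 -m jog '[[[0.6,-0.2,0,0],[0.6,-0.2,0,0],[0.6,-0.2,0,0],[0.6,-0.2,0,0],[0,0,0,0],[0,0,0,0],[0,0,0,0],[0,0,0,0]]]'
```

```text
t: 22.6
tcp_pos: [0.5603, 0.1443, 0.2247]
tool_rot: [0.797, 0.604, -0.002, -0.002]
force: [-6.9, 2.5, 4.7]
finger_gap: -0.001
```

```bash
python3 -m jog '[[[0.5,-0.2,0,0],[0.5,-0.2,0,0],[0.5,-0.1,0,0],[0.4,-0.1,0,0],[0,0,0,0],[0,0,0,0],[0,0,0,0],[0,0,0,0]]]'
```

```text
t: 23.6
tcp_pos: [0.5617, 0.1438, 0.2246]
tool_rot: [0.797, 0.604, -0.003, -0.002]
force: [-7.8, 2.5, 6.2]
finger_gap: 0.003
```

```bash
python3 -m jog '[[[0.5,-0.2,0,0],[0.5,-0.1,0,0],[0.5,-0.1,0,0],[0,0,0,0],[0,0,0,0],[0,0,0,0],[0,0,0,0],[0,0,0,0]]]'
```

```text
t: 24.6
tcp_pos: [0.5654, 0.1427, 0.2246]
tool_rot: [0.797, 0.604, -0.0, -0.0]
force: [-3.4, -0.9, 2.2]
finger_gap: -0.001
```

The push fell from about 10.3 N to 4.1 N while the tool sprang forward 3.7 mm, which is the latch snapping in. I'll withdraw slowly and look.

```bash
python3 -m jog '[[[-0.5,0.2,0,0],[-1,0.3,0,0],[-2,0.6,0,0],[-4,1.2,0,0],[-7,2,0,0],[-8,2.3,0,0],[-8,2.3,0,0],[-5,1.5,0,0]]]'
python3 -m jog '[[[-5,1,5,0],[-5,1,20,0],[-5,1,30,0],[-5,1,35,0],[-5,1,30,0],[0,0,25,0],[0,0,15,0],[0,0,0,0]]]'
python3 - <<'E'
from h import *
import pickle
c=manip.camera_info('wrist');w=manip.snapshot('wrist');i=manip.snapshot('scene')
pickle.dump(c,open('w8.pkl','wb'))
A=cv2.resize(i[160:280,105:265,::-1],(400,300),interpolation=2);B=cv2.resize(w[...,::-1],(400,300),interpolation=cv2.INTER_AREA)
cv2.imwrite('pics/w8.png',w[...,::-1]);cv2.imwrite('pics/s8.png',np.hstack([A,B]))
E
```

```text
t: 25.6
tcp_pos: [0.5293, 0.1535, 0.2247]
tool_rot: [0.797, 0.604, -0.0, -0.0]
force: [-0.3, -0.2, -0.3]
finger_gap: -0.001
t: 26.6
tcp_pos: [0.5052, 0.1583, 0.3857]
tool_rot: [0.797, 0.604, 0.001, 0.001]
force: [0.9, 0.4, 0.4]
finger_gap: 0.003
```

View pics/s8.png

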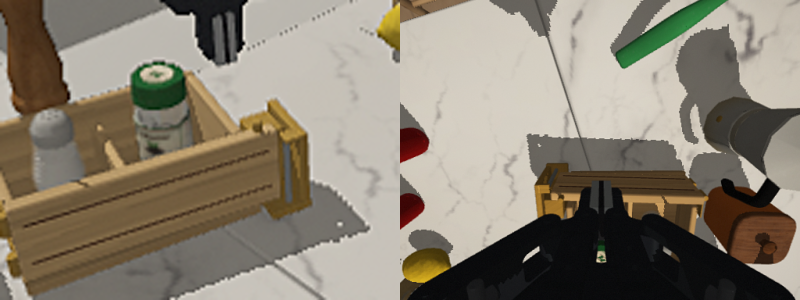

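The gate has stayed shut untouched for over a second, where unlatched it would swing past 0.3 rad. The tongue sits in the striker at (280,165), and the jar and salt shaker are upright. One last check that the scene is still, then hand in.

```bash
python3 -m jog '[[[0,0,0,0],[0,0,0,0],[0,0,0,0],[0,0,0,0],[0,0,0,0],[0,0,0,0],[0,0,0,0],[0,0,0,0]]]'
python3 - <<'E' | tail -3
from m2 import *
a=cv2.imread('pics/s8.png')[:,:400]
i=manip.snapshot('scene');A=cv2.resize(i[160:280,105:265,::-1],(400,300),interpolation=2)
d=cv2.absdiff(a,A).max(2);print('changed px in gate/jar area',(d[100:]>30).sum())
f=lambda U,V:((U+.5)/2.5-.5+105,(V+.5)/2.5-.5+160)
p=np.array([.6752,.1604,-.272,0])
for g in(-.05,0,.06,.12):
    p[3]=g;u=proj(sc,[gat(p,(-7,-218,85)),gat(p,(-7,0,85))]);print(g,((u-[105,160])*2.5).round().tolist()) if g in(-.05,.06) else 0
d[100:].sum()<1e9 and (d[100:]>30).sum()<50 and manip.sign_off()
E
```

```text
t: 27.7
tcp_pos: [0.505, 0.1582, 0.3848]
tool_rot: [0.797, 0.604, 0.0, 0.0]
force: [0.2, 0.2, -0.2]
finger_gap: -0.002
-0.05 [[267.0, 119.0], [3.0, 211.0]]
0.06 [[279.0, 133.0], [2.0, 212.0]]
the job is handed in; nothing more can be done
```

The spice jar stands upright in the empty compartment, released, and the gate is shut and appears latched. I handed the job in at about 27.7 s of the 58 s allowed; no verdict is reported.

- **Jar:** it came from among the red and turquoise look-alikes, which were left alone. The last view shows it upright near the middle of its compartment.
- **Gate:** I swung it along its arc and pressed it in small steps. The push read 6–8 N horizontally (about 10 N in total). It then fell suddenly to about 4 N as the tool sprang forward 3.7 mm. I take that as the latch snapping in. The force is read only at the end of each call, so the exact peak is not known.
- **Last checks:** with the gripper clear of everything, the gate stayed shut for over 2 s, and the gate and jar area did not change over the last second. The salt shaker stayed upright. The egg cup was not in the last view, and I did not go near it.
- **Disagreement:** the gate's final angle was not measured precisely. The camera fits of the caddy differed by about 5–7 mm and 0.03 rad. By eye it rests between -0.05 and 0.06 rad, which is consistent with being latched.

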